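# Park the tube tray under the sampler needle and hold a tube tipped for a clot check

## Task

Slide the loose tube tray along its track by its upright grip until the middle of its wash cup is straight under the sampler's needle tip, and only then draw the taller of the two tubes up out of its well. Tip that tube to about 45 degrees, capped end uppermost, for a clot check, and finish while still holding it so in the gripper, in the air touching nothing else, with its foot at least 10 cm above the bench. Leave the short tube in its well, the cup under the needle, the needle stand unknocked and the other things on the bench where they are.

Things in the scene. Friction and masses are not known exactly. Their poses are not given: they have to be found in the camera images.
- track: Fixed track on the bench: a 540 mm long steel plate 4 mm thick (its top at height 4 mm) between two grey rails, 106 mm wide over the rails, 18 mm high. Origin on the bench at its centre; y runs along the track, x across it (away from the robot), z up.
- stand: Fixed needle stand at the far side of the track: white column 36 x 24 mm, 225 mm high, carrying a 16 mm wide aluminium arm (underside 187 mm, top 205 mm above the bench) which reaches 100 mm along the stand's -x over the track's middle line and carries the needle. Origin on the bench near the column's foot; axes parallel to the track's.
- needle_tip (a point): Lower tip of the 4 mm thick needle pointing straight down, 142 mm above the bench over the middle line of the track.
- tray: Loose aluminium tray, 0.55 to 0.9 kg, slab 82 x 340 x 10 mm, lying on the track plate between the rails (2 mm play each side), sliding with dry friction of 3 to 9 N. Origin at the middle of its underside; y along its length and the track's y. At y = -30 to +100 mm stands a block 50 mm wide, top 58 mm above the underside, with two wells 17 mm wide, 48 mm deep, at y = 0 and +70 mm.
- wash_cup (a point): Centre of the mouth of the tray's white wash cup, at tray y = -140 mm: a slim round post 32 mm wide at its top with a 20 mm bore, mouth 124 mm above the bench, so it passes below the needle tip. At the start it lies 80 to 180 mm short of the needle: slide the tray towards the track's +y.
- tray_grip (a point): Grasp point of the tray's black upright grip, at tray y = +145 mm: a plate 30 mm along the tray's x, 12 mm thick along its y, standing up to 94 mm above the bench. This point is on its middle line, 69 mm above the bench (25 mm below its top).
- tall_tube_centre (a point): Middle of the taller tube (half-way up): 112 mm long in all, clear body 15 mm in diameter, blue cap 18 mm in diameter and 24 mm long; 24 to 42 g, loose. It stands in either one of the tray's two wells with 48 mm of its length inside (its top is 126 mm above the bench). z runs along the tube towards the cap.
- tall_tube_cap (a point): Middle of the taller tube's cap, on its axis 12 mm below its top: where to grasp it.
- tall_tube_foot (a point): Centre of the lower end of the taller tube.
- tall_tube: The taller tube as a body; origin at its lower end, z towards the cap.
- short_tube: The shorter tube as a body; origin at its lower end, z towards the cap.
- short_tube_centre (a point): Middle of the shorter tube, alike but 82 mm long, standing in the other well (its top is 96 mm above the bench). To be left in its well.
- rack: Bystander: steel block rack 80 x 160 x 45 mm with eight capped tubes standing in it, 92 mm high in all; origin at the middle of its underside.
- jar: Bystander: closed jar, 64 mm in diameter, 85 mm high; origin at the middle of its underside.
- tip_box: Bystander: box of pipette tips 87 x 122 x 65 mm; origin at the middle of its underside.

How it is judged:
By the outcome, as a careful person would: the job done as asked, in the order asked, and still so for the second after the job is handed in, while the arm keeps its last pose, push and grip.
It also fails if it takes over 56 s, if anything falls off the work surface, if the arm or the gripper's body presses on something with over 40 N, if the wrist force passes 120 N, or if a joint passes its speed limit or range.

## Robot

A 6-joint arm with a two-finger parallel gripper is mounted at the origin on the work surface. World frame = base frame: x ahead of the robot, y to its left, z up, the work surface at z = 0. Lengths are in m, angles in rad, forces in N, time in s.
With the tool pointing down it reaches from about 0.3 to 0.775 m from the base axis. Payload 14.6 kg.
Tool frame: the origin (TCP) lies between the finger pads; the fingertips stand 22 mm ahead of it and the grasp point (between the pads) lies 3 mm ahead of it (ctrl.tip_reach is the distance from the TCP to the fingertips, in m); z points along the fingers, y is the direction in which the jaws open and shut (so a half turn about z gives the same grasp; the last joint's range is limited). The gripper opens to 94 mm and grips with 3 to 60 N. Pads are 16 mm wide; open, the fingers measure 119 mm over their backs; the gripper's body (75 mm by 177 mm) begins 78 mm behind the grasp point.
Start: joints at [-1.188, 0.3, 1.521, -0, 1.321, -0.067], TCP at [0.239, -0.495, 0.227] pointing down, gripper open.
Joint ranges: [-3.03, 3.03], [-0.79, 2.21], [0.23, 2.52], [-1.04, 4.18], [0, 3.07], [-2.55, 2.55]. Speed limits (rad/s): [2.22, 2.22, 2.57, 3.14, 3.14, 3.14].

## Interface

Orientations are given as [roll, pitch, yaw] about the fixed x, y, z axes, in that order (R = Rz(yaw) Ry(pitch) Rx(roll)).
In Python, from station import ctrl gives the robot as it stands. The module is installed in compiled form; this text tells all that it offers.
- The arm moves only by the shell command python3 -m creep 'ROWS' [OPENING] [FORCE]. ROWS is a JSON object of lists of equal length, an entry for each row: "xyz": the shift along the tool's x, y, z in mm, a list of three; "spin": the turn about the tool's z in rad. In form: {"xyz": [[tx, ty, tz], ...], "spin": [spin, ...]}. A call has 1 to 5 rows; each row shifts and turns the commanded pose from where the row before left it, along the tool's axes as they then stand; what a row does not reach is not made up. A row lasts 1/8 s, in which the tool goes at most 62.5 mm and 10.7 degrees, less where a joint would pass 70% of its speed; a pose out of reach is approached as far as the arm can. A call with a gripper value outside its range is refused whole. OPENING is the finger opening in mm, from 0 to 94, set as the call begins (- or left out, the last holds). The fingers move at their own pace and stop on an object; FORCE is the grip in N (left out, the last holds). Time passes only in rows, so rows that do not move let the fingers close. It gives the time, the measured TCP pose, the force and the opening at its end, in the units of the state.
- ctrl.get_obs(): the state, without advancing time (a new reading comes with each control period).
- ctrl.camera(name): name is "scene" or "side" or "wrist"; returns the picture (420x560x3 uint8, red, green, blue); there is no depth.
- ctrl.camera_model(name): a dict with "fx", "fy", "cx", "cy" (pixels), "R" (3x3) and "t" (3): a world point X has camera coordinates R X + t. Camera axes: x right, y down, z forward; pixel columns grow to the right and rows downward; lengths in m; the calibration is good to about 2 mm. A picture is of the moment at which its call begins: read the wrist's pose just before it. camera_model takes no time and is no camera call; for the wrist camera it gives the pose at the moment of the call.
- ctrl.hand_in(): hands the job in, once; it reports no verdict.
The state is a dict: "time_s": time; "qpos": joint angles; "joint_vel": joint speeds; "tau": joint torques, N m; "ee_pos": TCP position; "eef_rot": TCP orientation; "force": force on the tool from outside, world axes, zero at the start; "moment": the same for the moment, N m; "grip_width": finger opening in m.
Only numpy, scipy, OpenCV 4.12 (cv2) and the standard library are available. Lean on these libraries where they do the work, as an engineer would, in place of code of your own. Each camera call takes 0.05 s, during which the arm holds its last target.

## Working session

There is one attempt and no reset: what is moved stays moved. The work goes in short steps, Python scripts to look and compute and a shell command to move; the robot and the scene stay as the last step left them, time stands still between calls to the robot, and variables do not carry over. Pictures are saved under pics/ and viewed, and the job is handed in when it is done.

```bash
mkdir -p pics; ls
python3 - <<'E'
from station import ctrl
import cv2
for n in ("scene","side","wrist"):
    m=ctrl.camera_model(n); im=ctrl.camera(n); cv2.imwrite(f"pics/{n}0.png",im[:,:,::-1])
    print(n,m)
print(ctrl.get_obs())
E
```

```text
pics
scene {'fx': 544.4745422131543, 'fy': 544.4745422131543, 'cx': 280.4900116526371, 'cy': 211.50246140511305, 'R': array([[-0.21178913,  0.97731271, -0.00228846],
       [ 0.80960493,  0.17413334, -0.56055102],
       [-0.54743514, -0.12057136, -0.82811673]]), 't': array([ 0.14232337, -0.35356483,  1.71252065])}
side {'fx': 403.9870560441193, 'fy': 403.9870560441193, 'cx': 276.4757387074629, 'cy': 210.68987355089945, 'R': array([[-0.97732839, -0.21155872,  0.00849255],
       [-0.12066459,  0.52357268, -0.84339297],
       [ 0.17398067, -0.82529665, -0.53723009]]), 't': array([0.51137781, 0.16754345, 0.90619623])}
wrist {'fx': 317.63217265924584, 'fy': 317.63217265924584, 'cx': 282.2992930615609, 'cy': 210.9875487875224, 'R': array([[ 4.34446727e-01, -9.00697053e-01, -9.27423693e-04],
       [-8.62477348e-01, -4.16307968e-01,  2.87785510e-01],
       [-2.59593655e-01, -1.24227591e-01, -9.57694440e-01]]), 't': array([-0.55072014, -0.03021454,  0.3928853 ])}
{'time_s': 0.15, 'qpos': array([-1.18758390e+00,  3.00330627e-01,  1.52143676e+00, -2.77429990e-05,
        1.32070896e+00, -6.65980828e-02]), 'joint_vel': array([ 3.92310921e-04, -2.85324520e-03, -1.93186045e-03,  3.98216619e-05,
       -8.18774568e-04, -1.49944433e-03]), 'tau': array([ 2.37351023e-04, -5.31957901e+01, -3.52820671e+01,  7.08007487e-02,
        2.36208562e-02, -4.52836548e-05]), 'ee_pos': array([ 0.23906064, -0.49512423,  0.22702443]), 'eef_rot': array([-3.14070913e+00, -3.19945721e-05,  4.49817373e-01]), 'force': array([-0.76327885, -0.08145526, -0.64947569]), 'moment': array([ 0.03088449,  0.0097755 , -0.00291158]), 'grip_width': 0.09422754642620568}
```

View pics/scene0.png

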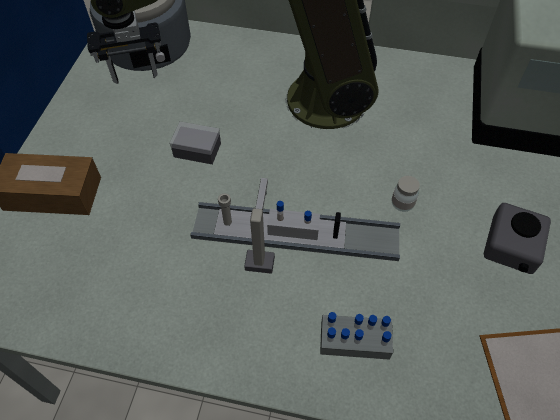

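View pics/side0.png

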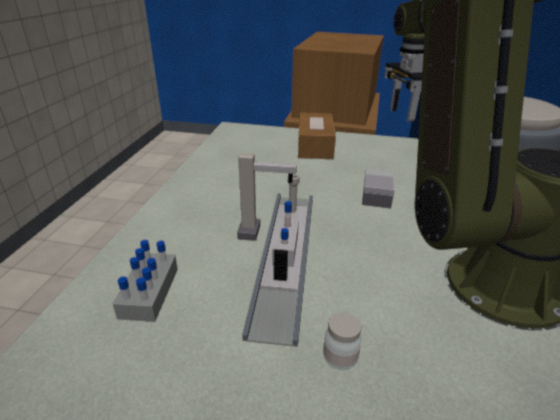

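View pics/wrist0.png

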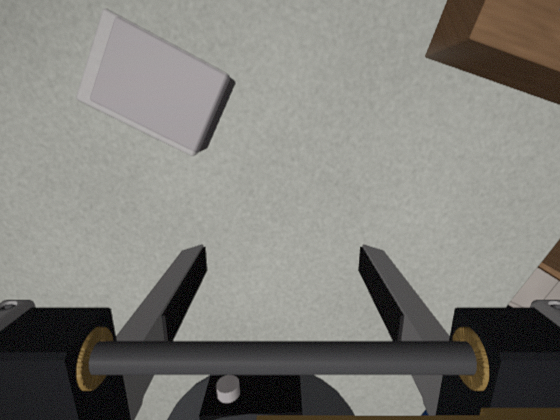

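Run:
```python
import cv2
a=cv2.imread("pics/scene0.png")[165:285,180:410]; cv2.imwrite("pics/scene0z.png",cv2.resize(a,None,fx=3.4,fy=3.4,interpolation=cv2.INTER_CUBIC))
a=cv2.imread("pics/side0.png")[140:340,220:360]; cv2.imwrite("pics/side0z.png",cv2.resize(a,None,fx=3,fy=3,interpolation=cv2.INTER_CUBIC))
```

```text
(no output)
```

View pics/scene0z.png

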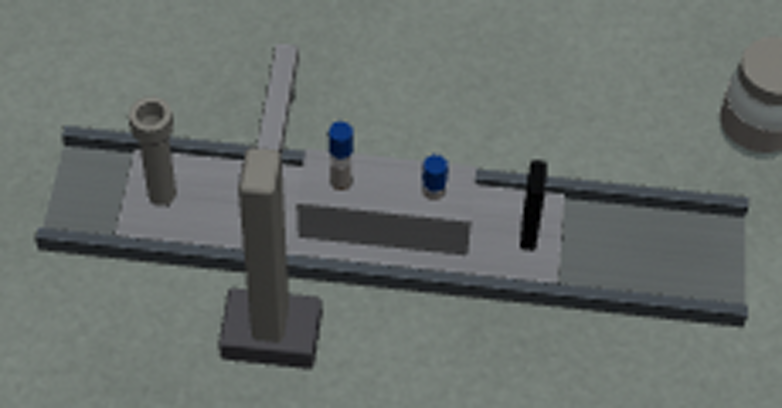

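View pics/side0z.png

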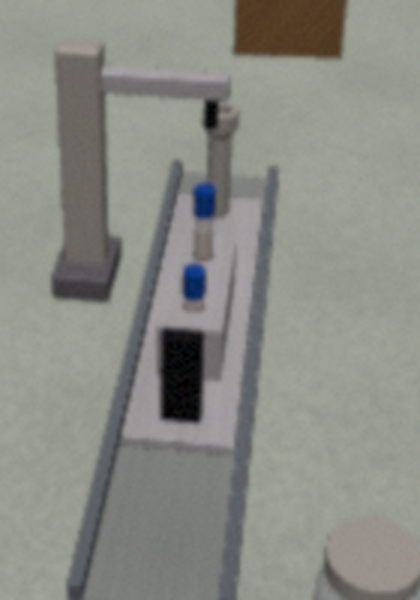

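```bash
cat > h.py <<'E'
import numpy as np, json
from station import ctrl
def ray(m,u,v):
    d=m['R'].T@np.array([(u-m['cx'])/m['fx'],(v-m['cy'])/m['fy'],1.]); return -m['R'].T@m['t'], d
def onz(m,u,v,z):
    o,d=ray(m,u,v); return o+d*(z-o[2])/d[2]
def proj(m,X):
    c=m['R']@np.asarray(X,float)+m['t']; return m['fx']*c[0]/c[2]+m['cx'], m['fy']*c[1]/c[2]+m['cy']
def tri(ms,ps):
    A=np.zeros((3,3));b=np.zeros(3)
    for m,p in zip(ms,ps):
        o,d=ray(m,*p); d=d/np.linalg.norm(d);P=np.eye(3)-np.outer(d,d);A+=P;b+=P@o
    X=np.linalg.solve(A,b); return X
E
python3 - <<'E'
from h import *
np.set_printoptions(precision=4,suppress=True)
s=ctrl.camera_model("scene"); d=ctrl.camera_model("side")
S=lambda x,y,z:onz(s,180+(x+.5)/3.4-.5,165+(y+.5)/3.4-.5,z)
D=lambda x,y,z:onz(d,220+(x+.5)/3-.5,140+(y+.5)/3-.5,z)
for n,x,y,z in [("bl",38,231,.018),("br",748,308,.018),("tl",65,127,.018),("tr",747,199,.018),("cup",152,113,.124),("grip top",538,162,.094),("arm end",286,47,.205),("arm mid",267,150,.205),("coltopL",244,187,.225),("coltopR",281,187,.225),("tallcap top",341,129,.126),("shortcap top",436,161,.096),("tray tl",132,152,.014),("tray bl",117,235,.014),("tray br",559,279,.014)]:
    print(n,S(x,y,z))
print()
for n,x,y,z in [("cup",224,118,.124),("grip top l",161,331,.094),("grip top r",204,334,.094),("tallcap top",205,188,.126),("shortcap top",195,270,.096),("arm end top",230,77,.205),("needle",211,128,.142)]:
    print(n,D(x,y,z))
E
```

```text
bl [ 0.5728 -0.26    0.018 ]
br [0.5262 0.2766 0.018 ]
tl [ 0.4752 -0.2683  0.018 ]
tr [0.4296 0.267  0.018 ]
cup [ 0.5186 -0.1751  0.124 ]
grip top [0.4816 0.1055 0.094 ]
arm end [ 0.4994 -0.0771  0.205 ]
arm mid [ 0.586  -0.0697  0.205 ]
coltopL [ 0.6303 -0.0735  0.225 ]
coltopR [ 0.6253 -0.0503  0.225 ]
tallcap top [ 0.5049 -0.0373  0.126 ]
shortcap top [0.4978 0.0323 0.096 ]
tray tl [ 0.4846 -0.2109  0.014 ]
tray bl [ 0.5612 -0.201   0.014 ]
tray br [0.5287 0.1356 0.014 ]

cup [ 0.5113 -0.1615  0.124 ]
grip top l [0.5076 0.1074 0.094 ]
grip top r [0.4774 0.104  0.094 ]
tallcap top [ 0.5047 -0.0386  0.126 ]
shortcap top [0.4983 0.0316 0.096 ]
arm end top [ 0.4945 -0.0789  0.205 ]
needle [ 0.5133 -0.1082  0.142 ]
```

```bash
python3 -m creep '{"xyz": [[0,0,-50],[0,0,-25],[25,-50,0],[25,-50,0],[25,-50,0]], "spin": [0.18,0.183,0,0,0]}' 60 20; python3 -m creep '{"xyz": [[28,-50,0],[28,-50,0],[28,-50,0],[28,-50,0],[28,-50,0]], "spin": [0,0,0,0,0]}'
```

```text
time_s: 0.78
ee_pos: [0.3011, -0.3377, 0.3023]
eef_rot: [-3.141, 0.0, 0.086]
force: [0.8, -0.9, 0.1]
grip_width: 0.0598
time_s: 1.4
ee_pos: [0.419, -0.0763, 0.3025]
eef_rot: [3.141, -0.0, 0.087]
force: [0.7, -0.2, 0.8]
grip_width: 0.0598
```

```bash
python3 -m creep '{"xyz": [[22,-44,0],[22,-44,0],[22,-44,0],[23,-45,0],[0,0,-1]], "spin": [0,0,0,0,0]}';  python3 - <<'E'
from h import *
import cv2
print(ctrl.get_obs()['ee_pos'])
np.set_printoptions(precision=4,suppress=True)
m=ctrl.camera_model("wrist"); im=ctrl.camera("wrist"); cv2.imwrite("pics/wrist1.png",im[:,:,::-1])
print(-m['R'].T@m['t'])
json.dump({k:np.asarray(v).tolist() for k,v in m.items()},open("w1.json","w"))
for n,p in [("grip",(.492,.1065,.094)),("cup",(.5175,-.1765,.124)),("needle",(.508,-.0763,.142)),("tall",(.505,-.038,.126))]: print(n,proj(m,p))
E
```

```text
time_s: 2.02
ee_pos: [0.4922, 0.1082, 0.3026]
eef_rot: [-3.141, 0.001, 0.09]
force: [-0.8, -0.5, -1.1]
grip_width: 0.0603
[0.49221591 0.10821736 0.30263543]
[0.5766 0.1146 0.46  ]
grip (np.float64(282.72104901522044), np.float64(190.20233198039057))
cup (np.float64(543.4676934747013), np.float64(196.42730864012864))
needle (np.float64(459.8858953003579), np.float64(201.1345387212841))
tall (np.float64(416.6108713817489), np.float64(196.90427392532007))
```

View pics/wrist1.png

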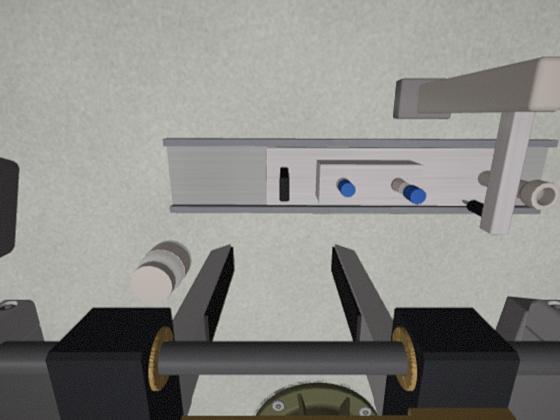

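Run:
```python
import cv2
a=cv2.imread("pics/wrist1.png")[135:235,260:560]; cv2.imwrite("pics/wrist1z.png",cv2.resize(a,(800,267),interpolation=cv2.INTER_CUBIC))
a=cv2.imread("pics/wrist1.png")[150:230,440:560]; cv2.imwrite("pics/wrist1y.png",cv2.resize(a,(720,480),interpolation=cv2.INTER_CUBIC))
```

```text
(no output)
```

View pics/wrist1z.png

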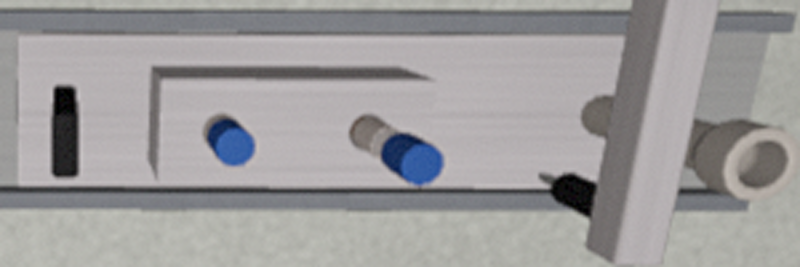

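View pics/wrist1y.png

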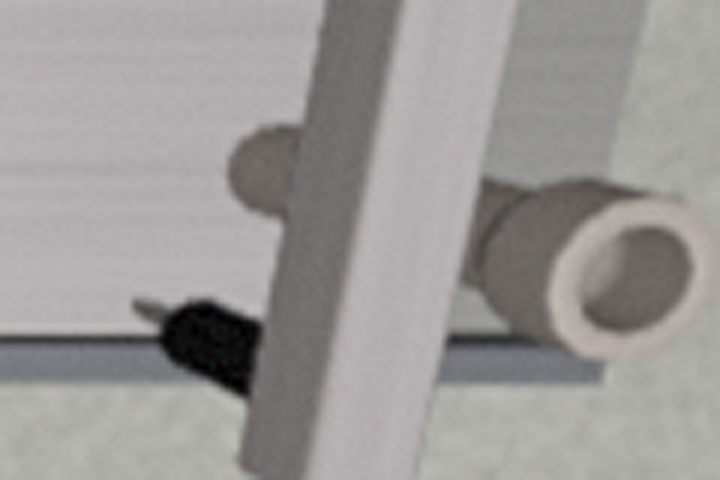

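Run:
```python
from h import *
np.set_printoptions(precision=4,suppress=True)
m={k:np.array(v) for k,v in json.load(open("w1.json")).items()}
n=onz(m,462.8,200.3,.142);c=onz(m,545.2,196.3,.124)
yd=np.array([-.0866,.9962,0]);xd=np.array([.9962,.0866,0])
print(n,c,(n-c)@yd,(n-c)@xd)
Z=800/300
for nm,x,y,z in [("gripTopNear",66,118,.094),("griptopfar",66,175,.094),("tall",414,161,.126),("short",233,144,.096)]:
    print(nm,onz(m,260+x/Z,135+y/Z,z))
```

```text
[ 0.5091 -0.0791  0.142 ] [ 0.5178 -0.1783  0.124 ] 0.09962583089635613 -3.223495749119202e-05
gripTopNear [0.5053 0.1053 0.094 ]
griptopfar [0.4795 0.1029 0.094 ]
tall [ 0.5065 -0.0362  0.126 ]
short [0.5007 0.0312 0.096 ]
```

```bash
python3 -m creep '{"xyz": [[0,2.5,-0],[0,0,50],[0,0,50],[0,0,50],[0,0,0]], "spin": [0,0,0,0,0]}' 40 20;  python3 - <<'E'
from h import *
import cv2
print(ctrl.get_obs()['ee_pos'])
im=ctrl.camera("wrist"); cv2.imwrite("pics/wrist2.png",im[:,:,::-1])
E
```

```text
time_s: 2.7
ee_pos: [0.4907, 0.1021, 0.1514]
eef_rot: [3.141, 0.006, 0.085]
force: [-0.5, -0.8, 1.3]
grip_width: 0.04
[0.49066012 0.10209722 0.15135021]
```

View pics/wrist2.png

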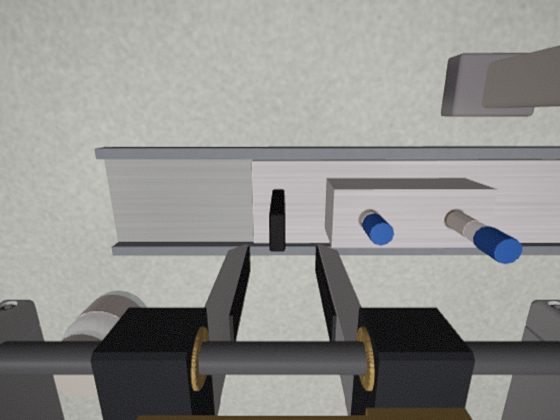

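```bash
python3 -m creep '{"xyz": [[0,-2,35],[0,0,35],[0,0,7],[0,0,0]], "spin": [0,0,0,0]}' 40 20;  python3 -m creep '{"xyz": [[0,0,0],[0,0,0],[0,0,0],[0,0,0]], "spin": [0,0,0,0]}' 5 40
```

```text
time_s: 3.25
ee_pos: [0.493, 0.1053, 0.0784]
eef_rot: [-3.141, -0.002, 0.086]
force: [0.3, -0.4, 0.5]
grip_width: 0.0403
time_s: 3.75
ee_pos: [0.4922, 0.1055, 0.0769]
eef_rot: [-3.141, -0.001, 0.087]
force: [-1.6, 1.2, 7.0]
grip_width: 0.0119
```

```bash
python3 -m creep '{"xyz": [[0,-6,0],[0,-12,0],[0,-18,0],[0,-18,0],[0,-16,0]], "spin": [0,0,0,0,0]}'; python3 -m creep '{"xyz": [[0,-12,0],[0,-8,0],[0,-6,0],[0,0,0],[0,0,0]], "spin": [0,0,0,0,0]}';python3 - <<'E'
from h import *
import cv2
print(ctrl.get_obs()['ee_pos'],ctrl.get_obs()['force'])
for n in ("wrist","scene","side"):
    im=ctrl.camera(n); cv2.imwrite(f"pics/{n}3.png",im[:,:,::-1])
m=ctrl.camera_model("wrist")
json.dump({k:np.asarray(v).tolist() for k,v in m.items()},open("w3.json","w"))
a=cv2.imread("pics/side3.png")[130:270,220:360]; cv2.imwrite("pics/side3z.png",cv2.resize(a,None,fx=4,fy=4,interpolation=cv2.INTER_CUBIC))
a=cv2.imread("pics/scene3.png")[155:295,180:410]; cv2.imwrite("pics/scene3z.png",cv2.resize(a,None,fx=3.4,fy=3.4,interpolation=cv2.INTER_CUBIC))
E
```

```text
time_s: 4.38
ee_pos: [0.4863, 0.1752, 0.077]
eef_rot: [3.141, -0.001, 0.087]
force: [0.6, -6.6, 4.7]
grip_width: 0.0118
time_s: 5.0
ee_pos: [0.4841, 0.2014, 0.077]
eef_rot: [-3.141, -0.001, 0.087]
force: [0.4, 2.4, 4.7]
grip_width: 0.0119
[0.48406288 0.2013638  0.07695787] [0.42254552 2.4158101  4.74180735]
```

View pics/wrist3.png

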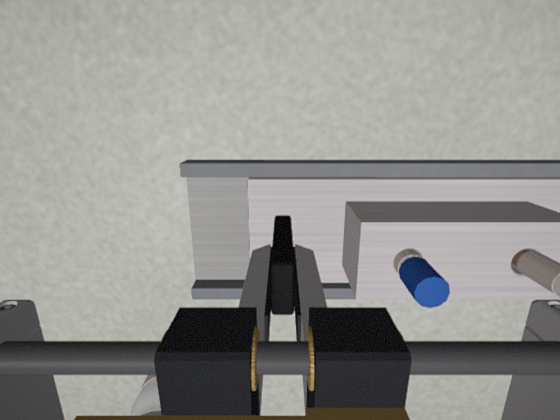

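View pics/side3z.png

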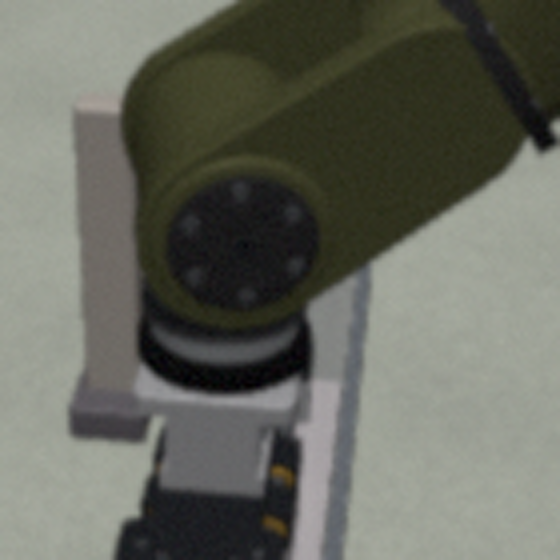

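View pics/scene3z.png

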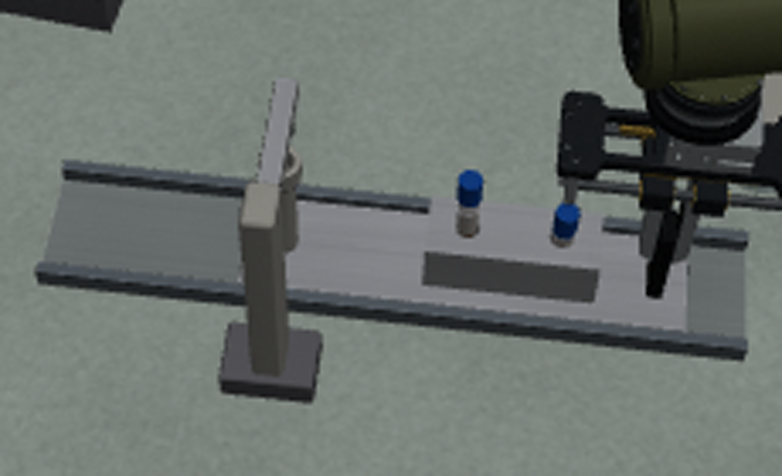

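```bash
python3 -m creep '{"xyz": [[0,-2,0],[0,-1.5,0],[0,0,0],[0,0,0]], "spin": [0,0,0,0]}'; python3 -m creep '{"xyz": [[0,0,0],[0,0,0],[0,0,-30],[0,0,-50],[0,0,-50]], "spin": [0,0,0,0,0]}' 40;python3 -m creep '{"xyz": [[0,0,-50],[0,40,-20],[0,40,0],[0,0,0],[0,0,0]], "spin": [0,0,0,0,0]}';python3 - <<'E'
from h import *
import cv2
print(ctrl.get_obs()['ee_pos'],ctrl.get_obs()['force'])
for n in ("wrist","scene"):
    m=ctrl.camera_model(n); im=ctrl.camera(n); cv2.imwrite(f"pics/{n}4.png",im[:,:,::-1])
    json.dump({k:np.asarray(v).tolist() for k,v in m.items()},open(n+"4.json","w"))
E
```

```text
time_s: 5.65
ee_pos: [0.4838, 0.2041, 0.0769]
eef_rot: [3.141, -0.001, 0.087]
force: [0.1, -4.2, 5.9]
grip_width: 0.0117
time_s: 6.28
ee_pos: [0.483, 0.2045, 0.2077]
eef_rot: [3.141, 0.001, 0.087]
force: [0.6, -0.5, -0.0]
grip_width: 0.0402
time_s: 6.9
ee_pos: [0.4902, 0.1252, 0.2762]
eef_rot: [-3.141, 0.0, 0.087]
force: [0.7, 1.0, -0.2]
grip_width: 0.04
[0.49022585 0.12519867 0.27624117] [ 0.74747981  0.9625975  -0.16337942]
```

View pics/wrist4.png

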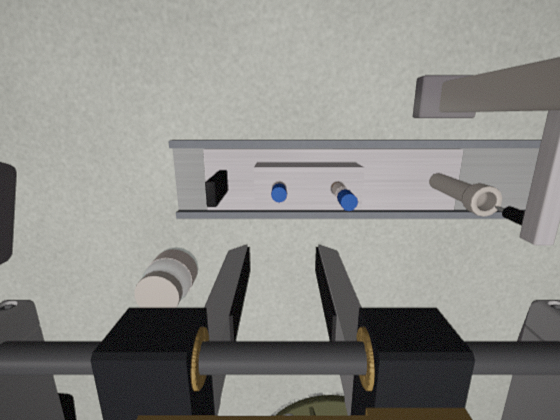

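Run:
```python
import cv2
a=cv2.imread("pics/wrist4.png")[170:240,455:560]; cv2.imwrite("pics/wrist4z.png",cv2.resize(a,(840,560),interpolation=cv2.INTER_CUBIC)[:,:800])
```

```text
(no output)
```

View pics/wrist4z.png

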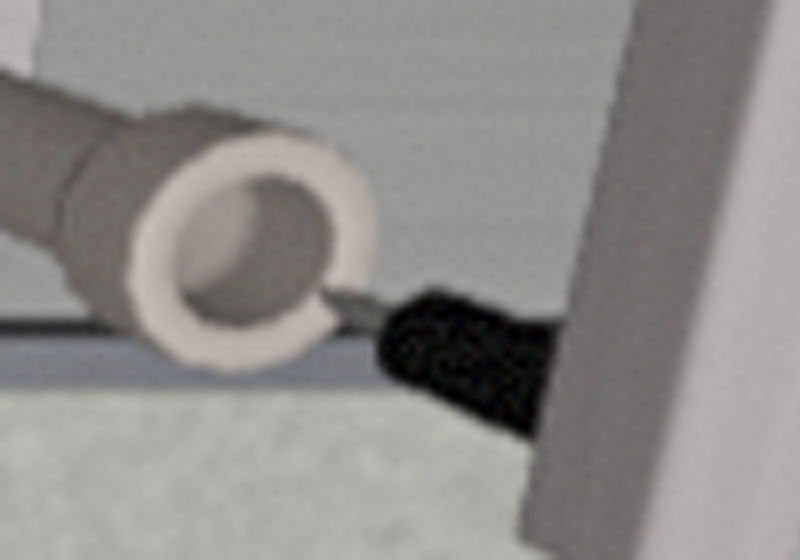

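Run:
```python
from h import *
np.set_printoptions(precision=4,suppress=True)
m={k:np.array(v) for k,v in json.load(open("wrist4.json")).items()}
n=onz(m,455+322/8,170+293/8,.142);c=onz(m,455+254/8,170+251/8,.124)
yd=np.array([-.0866,.9962,0]);xd=np.array([.9962,.0866,0])
print(n,c,(n-c)@yd,(n-c)@xd)
```

```text
[ 0.5088 -0.0785  0.142 ] [ 0.5094 -0.0814  0.124 ] 0.0029083255470357746 -0.00035877499000037857
```

```bash
python3 -m creep '{"xyz": [[0,58,-20],[0,58,0],[0,58,0],[0,58,0],[0,58,0]], "spin": [0,0,0,0,0]}';python3 -m creep '{"xyz": [[0,58,0],[0,40,0],[0,0,0],[0,0,0]], "spin": [0,0,0,0]}';python3 - <<'E'
from h import *
import cv2
print(ctrl.get_obs()['ee_pos'],ctrl.get_obs()['qpos'])
for n in ("wrist","side"):
    m=ctrl.camera_model(n); im=ctrl.camera(n); cv2.imwrite(f"pics/{n}5.png",im[:,:,::-1])
    json.dump({k:np.asarray(v).tolist() for k,v in m.items()},open(n+"5.json","w"))
E
```

```text
time_s: 7.62
ee_pos: [0.5157, -0.1651, 0.2964]
eef_rot: [-3.141, -0.0, 0.088]
force: [1.4, 1.2, 0.6]
grip_width: 0.0403
time_s: 8.12
ee_pos: [0.5243, -0.2606, 0.2962]
eef_rot: [-3.141, 0.0, 0.088]
force: [-0.7, 1.4, 0.1]
grip_width: 0.0401
[ 0.52426412 -0.26064914  0.29616825] [-5.24018083e-01  3.40417948e-01  1.30975318e+00  1.94864085e-04
  1.49200498e+00  9.59054486e-01]
```

View pics/wrist5.png

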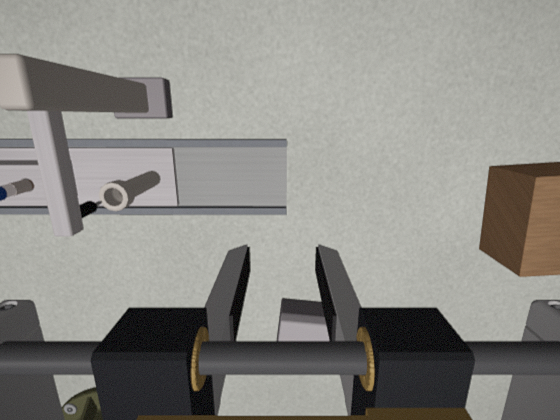

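View pics/side5.png

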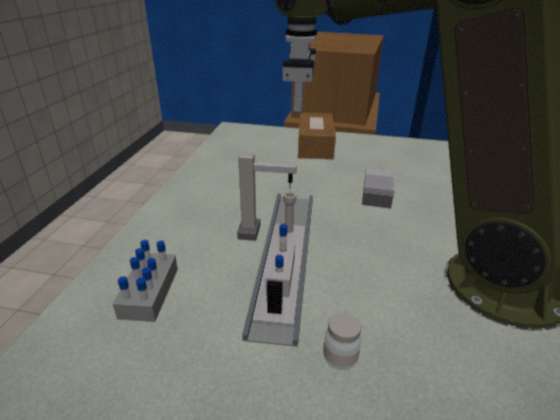

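Run:
```python
import cv2
a=cv2.imread("pics/wrist5.png")[170:230,65:155]; cv2.imwrite("pics/wrist5z.png",cv2.resize(a,(720,480),interpolation=cv2.INTER_CUBIC))
a=cv2.imread("pics/side5.png")[150:240,230:320]; cv2.imwrite("pics/side5z.png",cv2.resize(a,(540,540),interpolation=cv2.INTER_CUBIC))
```

```text
(no output)
```

View pics/wrist5z.png

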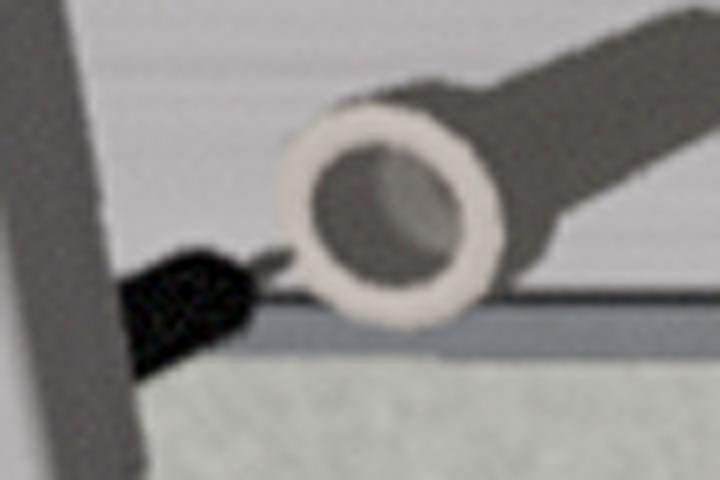

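View pics/side5z.png

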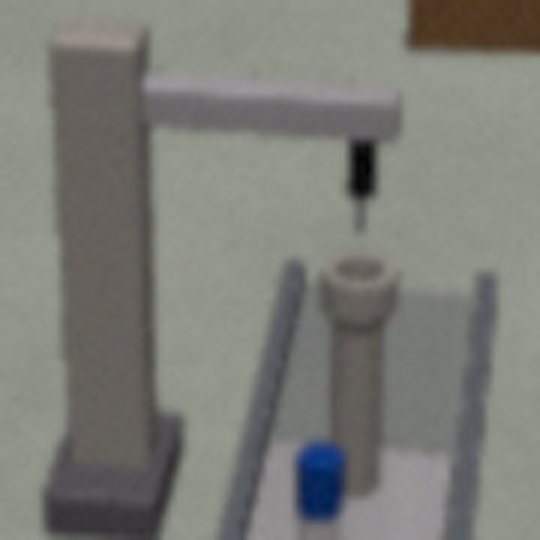

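Run:
```python
from h import *
np.set_printoptions(precision=4,suppress=True)
L=lambda f:{k:np.array(v) for k,v in json.load(open(f)).items()}
yd=np.array([-.0866,.9962,0]);xd=np.array([.9962,.0866,0])
m=L("wrist5.json")
a=(65+292/8,170+256/8);b=(65+391/8,170+216/8)
n=onz(m,*a,.142);c=onz(m,*b,.124)
print(n,c,(n-c)@yd,(n-c)@xd)
s=L("side5.json");a2=(230+360/6,150+231/6);b2=(230+360/6,150+269/6)
n=onz(s,*a2,.142);c=onz(s,*b2,.124);print(n,c,(n-c)@yd,(n-c)@xd)
m4=L("wrist4.json")
print(tri([m,m4],[a,(455+322/8,170+293/8)]),tri([m,m4],[b,(455+254/8,170+251/8)]))
```

```text
[ 0.5085 -0.0787  0.142 ] [ 0.5095 -0.0822  0.124 ] 0.0035316478620505652 -0.0006760471383699245
[ 0.5076 -0.0773  0.142 ] [ 0.5072 -0.0777  0.124 ] 0.00039392624133306834 0.00043995955534767515
[ 0.5086 -0.0787  0.1419] [ 0.5093 -0.0818  0.1233]
```

```bash
python3 -m creep '{"xyz": [[0,-58,0],[0,-58,0],[0,-58,0],[0,-58,0],[0,-58,0]], "spin": [0,0,0,0,0]}';python3 -m creep '{"xyz": [[0,-58,0],[0,-58,0],[0,-58,0],[0,-2,40],[0,0,40]], "spin": [0,0,0,0,0]}';python3 -m creep '{"xyz": [[0,0,50],[0,0,0],[0,0,0]], "spin": [0,0,0]}'
```

```text
time_s: 8.85
ee_pos: [0.498, 0.03, 0.2969]
eef_rot: [3.142, -0.001, 0.088]
force: [0.4, -0.3, 0.4]
grip_width: 0.0399
time_s: 9.48
ee_pos: [0.4826, 0.2043, 0.2158]
eef_rot: [-3.141, -0.001, 0.09]
force: [0.6, 0.4, -0.1]
grip_width: 0.0399
time_s: 9.85
ee_pos: [0.4841, 0.2032, 0.1686]
eef_rot: [-3.141, -0.002, 0.087]
force: [-0.5, -0.3, 1.0]
grip_width: 0.0401
```

```bash
python3 -m creep '{"xyz": [[0,-1,40],[0,0,40],[0,0,12],[0,0,0]], "spin": [0,0,0,0]}';python3 -m creep '{"xyz": [[0,0,0],[0,0,0],[0,0,0],[0,0,0]], "spin": [0,0,0,0]}' 5 40;python3 -m creep '{"xyz": [[0,-1.5,0],[0,-1.5,0],[0,0,0],[0,0,0]], "spin": [0,0,0,0]}'
```

```text
time_s: 10.35
ee_pos: [0.4841, 0.2038, 0.0758]
eef_rot: [-3.141, -0.001, 0.087]
force: [-0.1, -1.2, -0.7]
grip_width: 0.0398
time_s: 10.85
ee_pos: [0.4837, 0.2036, 0.075]
eef_rot: [-3.141, -0.001, 0.087]
force: [-2.6, 0.1, 6.4]
grip_width: 0.012
time_s: 11.35
ee_pos: [0.4837, 0.2062, 0.075]
eef_rot: [3.141, -0.001, 0.087]
force: [0.3, -5.0, 6.0]
grip_width: 0.0119
```

```bash
python3 -m creep '{"xyz": [[0,-0.8,0],[0,0,0],[0,0,0]], "spin": [0,0,0]}'; python3 -m creep '{"xyz": [[0,0,0],[0,0,0],[0,0,-40],[0,0,-50],[0,0,-50]], "spin": [0,0,0,0,0]}' 40;python3 -m creep '{"xyz": [[0,40,-50],[0,40,-10],[0,0,0],[0,0,0]], "spin": [0,0,0,0]}';python3 - <<'E'
from h import *
import cv2
print(ctrl.get_obs()['ee_pos'],ctrl.get_obs()['force'])
for n in ("wrist",):
    m=ctrl.camera_model(n); im=ctrl.camera(n); cv2.imwrite(f"pics/{n}6.png",im[:,:,::-1])
    json.dump({k:np.asarray(v).tolist() for k,v in m.items()},open(n+"6.json","w"))
a=cv2.imread("pics/wrist6.png")[170:240,455:555]; cv2.imwrite("pics/wrist6z.png",cv2.resize(a,(800,560),interpolation=cv2.INTER_CUBIC))
E
```

```text
time_s: 11.72
ee_pos: [0.4836, 0.2068, 0.075]
eef_rot: [3.141, -0.001, 0.087]
force: [-1.2, -5.6, 5.9]
grip_width: 0.0122
time_s: 12.35
ee_pos: [0.4828, 0.2073, 0.2159]
eef_rot: [3.142, 0.001, 0.087]
force: [0.5, 0.9, -0.1]
grip_width: 0.0401
time_s: 12.85
ee_pos: [0.4898, 0.1289, 0.2727]
eef_rot: [-3.141, 0.001, 0.087]
force: [0.5, 0.1, -0.7]
grip_width: 0.04
[0.48981257 0.12892652 0.27274636] [ 0.5039685  0.1192646 -0.6830937]
```

View pics/wrist6z.png

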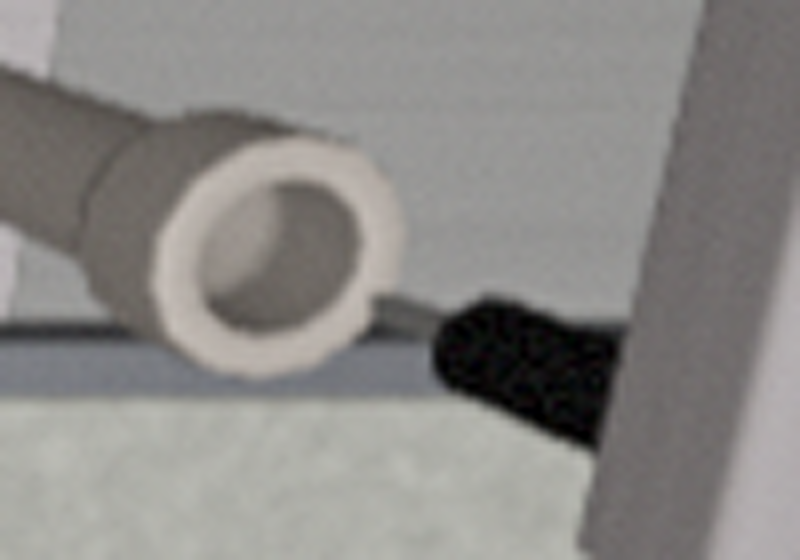

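View pics/wrist6.png

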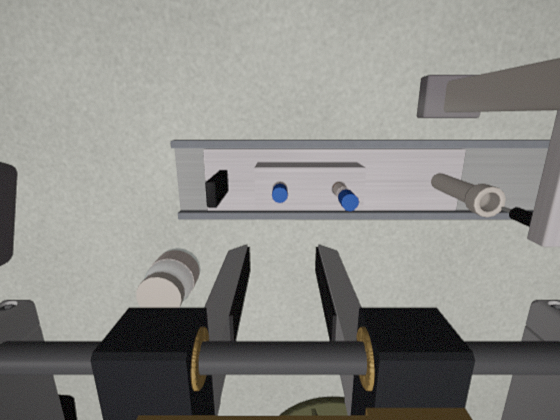

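Run:
```python
from h import *
np.set_printoptions(precision=4,suppress=True)
L=lambda f:{k:np.array(v) for k,v in json.load(open(f)).items()}
yd=np.array([-.0866,.9962,0]);xd=np.array([.9962,.0866,0])
m=L("wrist6.json")
for t in (366,372):
  a=(455+t/8,170+298/8);b=(455+279/8,170+258/8)
  n=onz(m,*a,.142);c=onz(m,*b,.124)
  print(n,c,(n-c)@yd,(n-c)@xd)
# tall tube cap via this view
import cv2
im=cv2.imread("pics/wrist6.png");h=cv2.cvtColor(im,cv2.COLOR_BGR2HSV)
k=cv2.inRange(h,(105,120,50),(130,255,255));N,_,st,ce=cv2.connectedComponentsWithStats(k)
for i in range(1,N):
  if st[i,4]>30: print(st[i],ce[i],onz(m,*ce[i],.114),onz(m,*ce[i],.126))
```

```text
[ 0.509  -0.0776  0.142 ] [ 0.5091 -0.0786  0.124 ] 0.0009938042469108065 3.883488940740704e-07
[ 0.509  -0.0783  0.142 ] [ 0.5091 -0.0786  0.124 ] 0.00028572046015724 8.948296019845009e-08
[272 184  15  19 221] [279.3801 192.9548] [0.498  0.1315 0.114 ] [0.5009 0.1316 0.126 ]
[339 190  20  22 303] [348.0198 199.9901] [0.4967 0.0605 0.114 ] [0.4997 0.0633 0.126 ]
```

```bash
python3 -m creep '{"xyz": [[1,40,0],[0,27,30],[0,0,50],[0,0,0],[0,0,0]], "spin": [0,0,0,0,0]}' 40 15;python3 - <<'E'
from h import *
import cv2
print(ctrl.get_obs()['ee_pos'],ctrl.get_obs()['force'])
m=ctrl.camera_model("wrist"); im=ctrl.camera("wrist"); cv2.imwrite(f"pics/wrist7.png",im[:,:,::-1])
print(proj(m,(.4965,.062,.114)))
im=im[:,:,::-1];h=cv2.cvtColor(np.ascontiguousarray(im),cv2.COLOR_BGR2HSV)
k=cv2.inRange(h,(105,120,50),(130,255,255));N,_,st,ce=cv2.connectedComponentsWithStats(k)
for i in range(1,N):
  if st[i,4]>30: print(st[i],ce[i],onz(m,*ce[i],.114),onz(m,*ce[i],.126))
E
```

```text
time_s: 13.52
ee_pos: [0.4974, 0.0626, 0.1948]
eef_rot: [3.142, -0.001, 0.088]
force: [-0.3, -0.4, 1.0]
grip_width: 0.04
[0.49736337 0.06264007 0.1947697 ] [-0.2509168  -0.36278744  1.02106252]
(np.float64(281.5176245137418), np.float64(227.5750556625906))
[191 204  24  25 425] [202.51529412 215.88705882] [0.5007837  0.12477937 0.114     ] [0.50483723 0.12196336 0.126     ]
[272 213  22  29 518] [282.58687259 227.65057915] [0.49651086 0.06114679 0.114     ] [0.50077949 0.06153402 0.126     ]
```

View pics/wrist7.png

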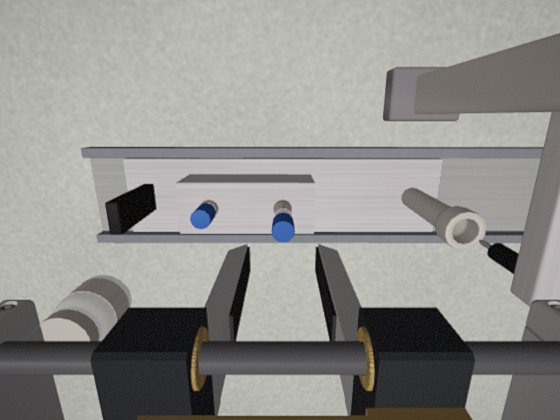

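```bash
python3 -m creep '{"xyz": [[-0.5,1,40],[0,0,30],[0,0,8],[0,0,0]], "spin": [0,0,0,0]}' 40 15;python3 -m creep '{"xyz": [[0,0,0],[0,0,0],[0,0,0],[0,0,0]], "spin": [0,0,0,0]}' 10 15; python3 -m creep '{"xyz": [[0,0,-15],[0,0,-25],[0,0,-30],[0,0,-30],[0,0,0]], "spin": [0,0,0,0,0]}'
python3 - <<'E'
from h import *
import cv2
for n in ("wrist","side"):
    im=ctrl.camera(n); cv2.imwrite(f"pics/{n}8.png",im[:,:,::-1])
E
```

```text
time_s: 14.08
ee_pos: [0.497, 0.0611, 0.1165]
eef_rot: [3.142, -0.001, 0.087]
force: [0.4, -0.3, 0.3]
grip_width: 0.0399
time_s: 14.58
ee_pos: [0.4967, 0.0609, 0.1158]
eef_rot: [-3.142, -0.001, 0.087]
force: [-0.9, 0.3, 5.8]
grip_width: 0.0175
time_s: 15.2
ee_pos: [0.4971, 0.0608, 0.2178]
eef_rot: [3.141, -0.004, 0.087]
force: [0.2, 0.8, -1.0]
grip_width: 0.0176
```

View pics/wrist8.png

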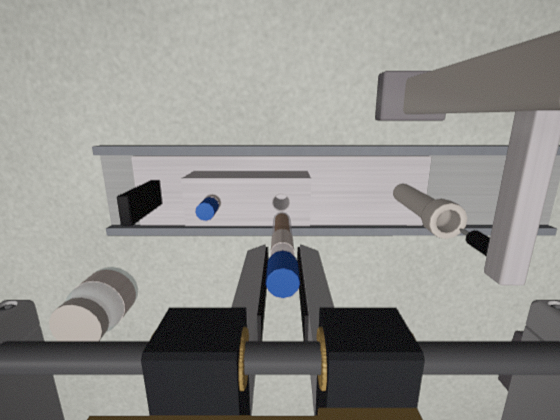

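View pics/side8.png

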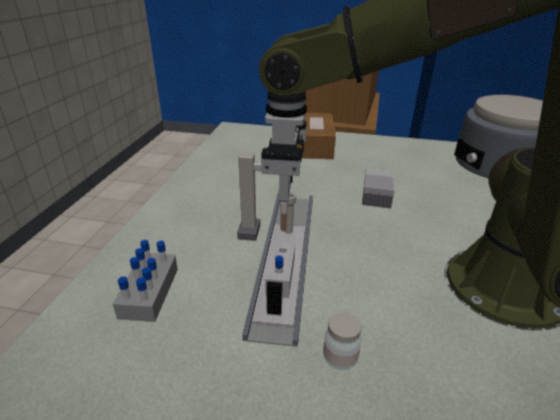

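```bash
python3 -m creep '{"xyz": [[-36,0,0],[-36,0,0],[0,54,0],[0,54,0],[0,54,0]], "spin": [0,0,0,0,0]}';python3 -m creep '{"xyz": [[0,55,0],[0,55,0],[0,0,0],[0,0,0]], "spin": [0,0,0,0]}'
python3 - <<'E'
from h import *
import cv2
s=ctrl.camera_model("scene")
for u,v in [(180,123),(220,130),(213,152),(172,144)]: print(onz(s,u,v,.065))
for n in ("scene","side"):
    im=ctrl.camera(n); cv2.imwrite(f"pics/{n}9.png",im[:,:,::-1])
E
```

```text
time_s: 15.92
ee_pos: [0.4381, -0.1083, 0.2144]
eef_rot: [-3.141, 0.001, 0.087]
force: [0.9, -0.4, -0.0]
grip_width: 0.0179
time_s: 16.42
ee_pos: [0.4478, -0.2158, 0.2143]
eef_rot: [-3.14, 0.002, 0.086]
force: [-0.0, 0.1, -0.3]
grip_width: 0.0177
[ 0.25014966 -0.38746821  0.065     ]
[ 0.25210131 -0.26737474  0.065     ]
[ 0.33506712 -0.26401217  0.065     ]
[ 0.33105219 -0.38441196  0.065     ]
```

View pics/scene9.png

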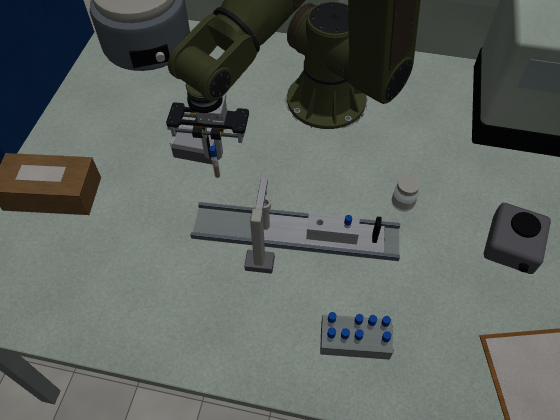

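View pics/side9.png

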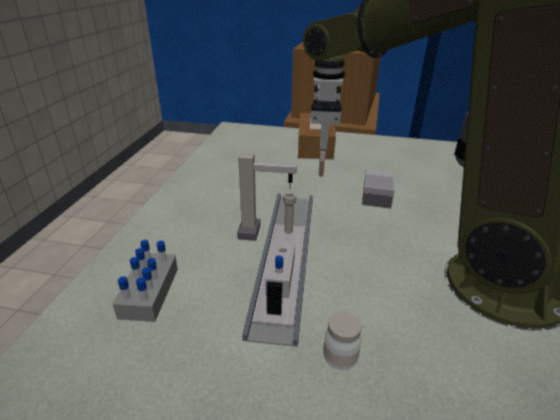

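```bash
python3 -m creep '{"xyz": [[0,0,35],[0,0,40],[0,0,28],[0,0,0],[0,0,0]], "spin": [0,0,0,0,0]}' 10 8
python3 - <<'E'
from h import *
import cv2
print(ctrl.get_obs()['ee_pos'])
for n in ("scene","side"):
    im=ctrl.camera(n); cv2.imwrite(f"pics/{n}10.png",im[:,:,::-1])
a=cv2.imread("pics/side10.png")[130:250,230:390]; a=cv2.resize(a,None,fx=4,fy=4,interpolation=cv2.INTER_CUBIC);cv2.imwrite("pics/side10z.png",a)
a=cv2.imread("pics/scene10.png")[120:250,160:300]; a=cv2.resize(a,None,fx=4,fy=4,interpolation=cv2.INTER_CUBIC);cv2.imwrite("pics/scene10z.png",a)
E
```

```text
time_s: 17.15
ee_pos: [0.4488, -0.2161, 0.1136]
eef_rot: [3.141, -0.001, 0.088]
force: [0.2, -0.2, 0.2]
grip_width: 0.0177
[ 0.44882638 -0.21613975  0.11355105]
```

View pics/side10z.png

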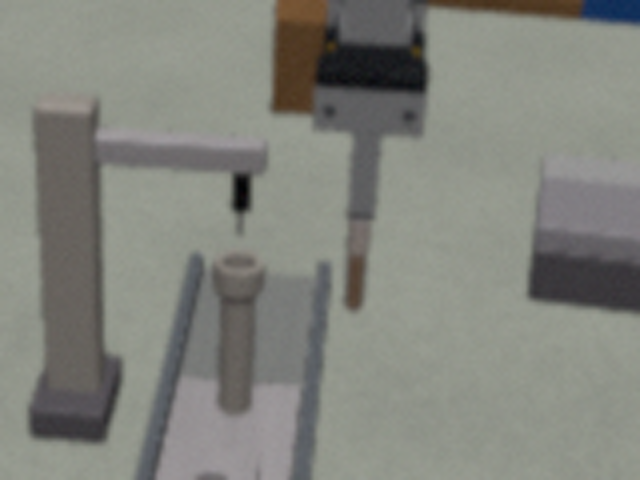

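View pics/scene10z.png

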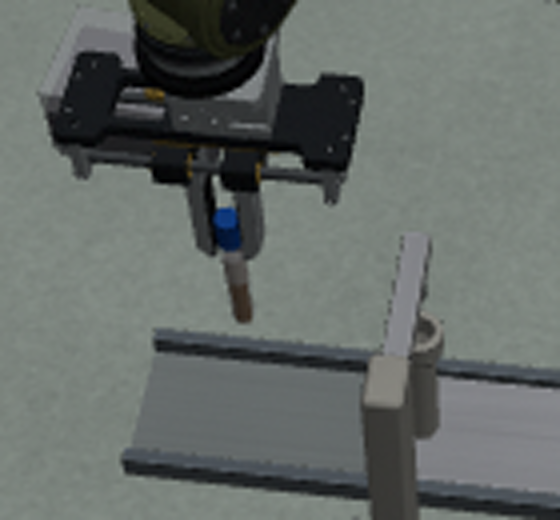

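```bash
python3 -m creep '{"xyz": [[11.5,0,0],[9.5,0,0],[9.4,0,0.7],[9.3,0,1.7],[9.1,0,2.6]], "spin": [0,0,0,0,0]}'
python3 - <<'E'
from h import *
import cv2
print(ctrl.get_obs()['ee_pos'])
im=ctrl.camera("side")[:,:,::-1]
a=im[130:250,230:390]; a=cv2.resize(a,None,fx=4,fy=4,interpolation=cv2.INTER_CUBIC);cv2.imwrite("pics/side11z.png",a)
E
```

```text
time_s: 17.88
ee_pos: [0.4975, -0.212, 0.107]
eef_rot: [-3.142, 0.0, 0.087]
force: [-0.5, -0.6, -0.1]
grip_width: 0.0177
[ 0.49750088 -0.21204645  0.10701534]
```

View pics/side11z.png

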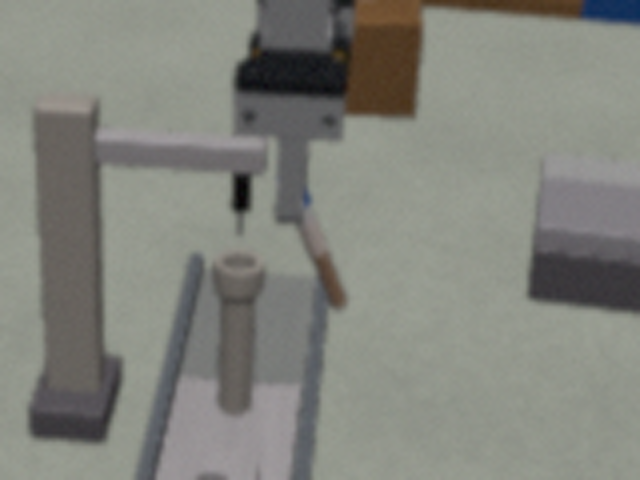

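```bash
python3 -m creep '{"xyz": [[8.7,0,3.6],[8.3,0,4.5],[7.9,0,5.3],[6,0,5],[0,0,0]], "spin": [0,0,0,0,0]}'
python3 - <<'E'
from h import *
import cv2
print(ctrl.get_obs()['ee_pos'])
im=ctrl.camera("side")[:,:,::-1];cv2.imwrite("pics/side12.png",im)
a=im[130:250,230:390]; a=cv2.resize(a,None,fx=4,fy=4,interpolation=cv2.INTER_CUBIC);cv2.imwrite("pics/side12z.png",a)
E
```

```text
time_s: 18.55
ee_pos: [0.5277, -0.2093, 0.0882]
eef_rot: [-3.141, 0.001, 0.087]
force: [0.1, -0.4, -0.2]
grip_width: 0.0176
[ 0.52772167 -0.20926581  0.08822683]
```

View pics/side12z.png

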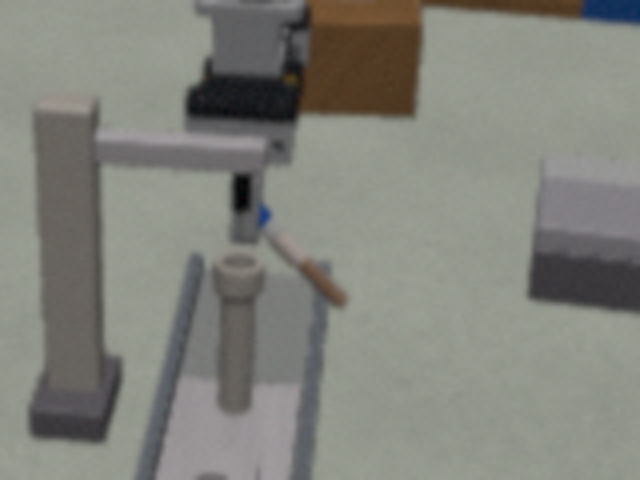

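```bash
python3 -m creep '{"xyz": [[0,0,0],[0,0,0],[0,0,-15],[0,0,-40],[0,0,-40]], "spin": [0,0,0,0,0]}' 10 25; python3 -m creep '{"xyz": [[0,20,-40],[0,20,-15],[0,0,0],[0,0,0]], "spin": [0,0,0,0]}';python3 - <<'E'
from h import *
import cv2
print(ctrl.get_obs()['ee_pos'])
for n in ("side","scene","wrist"):
    m=ctrl.camera_model(n); im=ctrl.camera(n)[:,:,::-1];cv2.imwrite(f"pics/{n}13.png",im)
    json.dump({k:np.asarray(v).tolist() for k,v in m.items()},open(n+"13.json","w"))
    if n=="side": a=im[60:200,200:360]
    if n=="scene": a=im[60:200,130:290]
    if n!="wrist": cv2.imwrite(f"pics/{n}13z.png",cv2.resize(a,None,fx=4,fy=4,interpolation=cv2.INTER_CUBIC))
E
```

```text
time_s: 19.23
ee_pos: [0.5276, -0.2094, 0.1861]
eef_rot: [3.141, -0.001, 0.087]
force: [0.4, -0.3, -0.7]
grip_width: 0.0171
time_s: 19.73
ee_pos: [0.5308, -0.2486, 0.2382]
eef_rot: [-3.141, 0.001, 0.087]
force: [-0.9, 0.2, -1.5]
grip_width: 0.0174
[ 0.53077533 -0.24859491  0.23824788]
```

View pics/side13z.png

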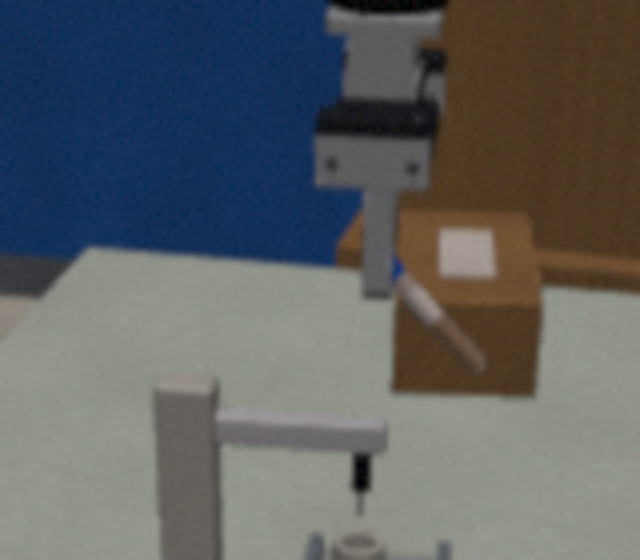

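View pics/scene13z.png

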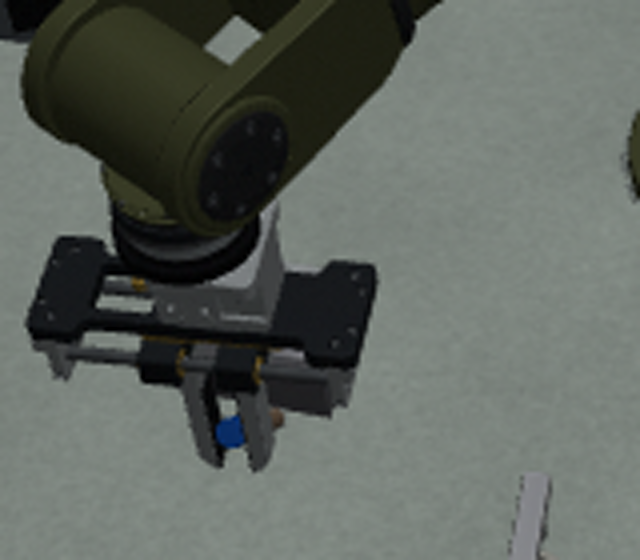

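View pics/wrist13.png

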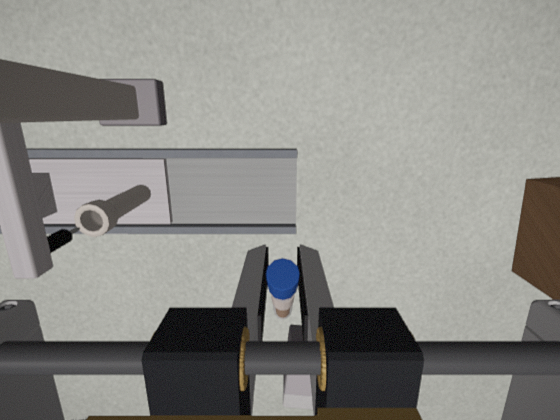

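Run:
```python
from h import *
L=lambda f:{k:np.array(v) for k,v in json.load(open(f)).items()}
m=L("side13.json");T=np.array([.5308,-.2486,.2352]);yd=np.array([-.0866,.9962,0])
def pl(x,y):
    o,d=ray(m,200+x/4,60+y/4); return o+d*((T-o)@yd)/(d@yd)
a=pl(400,272);b=pl(481,366)
print(a,b,np.linalg.norm(b-T))
for p,q in((a,b),(T,b),(pl(420,297),pl(470,352))):
    d=p-q;print(np.degrees(np.arctan2(np.hypot(d[0],d[1]),d[2])))
w=L("wrist13.json");print(onz(w,92.5,219,.124),)
```

```text
[ 0.51514138 -0.24996121  0.23135661] [ 0.45722549 -0.25499586  0.16714243] 0.10042881682485837
42.15514099517959
47.33818747039084
43.66927334243196
[ 0.5111776  -0.07982188  0.124     ]
```

Run:
```python
import cv2
a=cv2.imread("pics/wrist13.png")[190:260,40:140]; cv2.imwrite("pics/wrist13z.png",cv2.resize(a,(800,560),interpolation=cv2.INTER_CUBIC))
```

```text
(no output)
```

View pics/wrist13z.png

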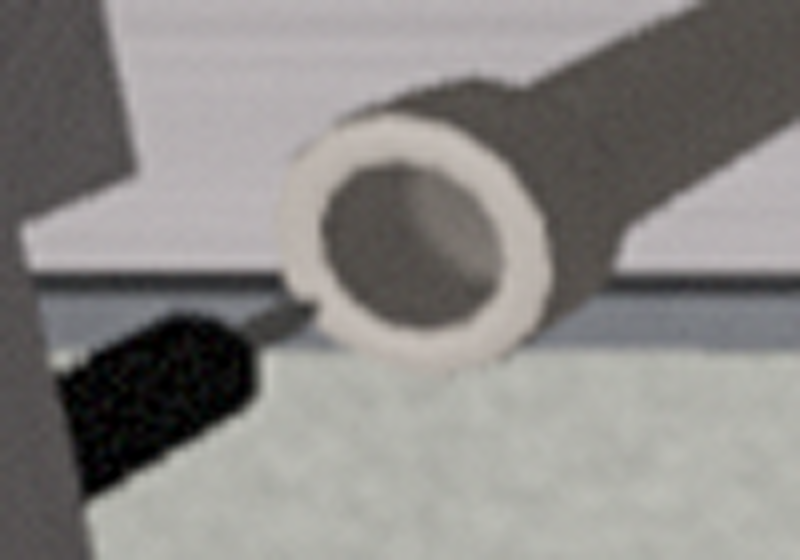

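View pics/scene13.png

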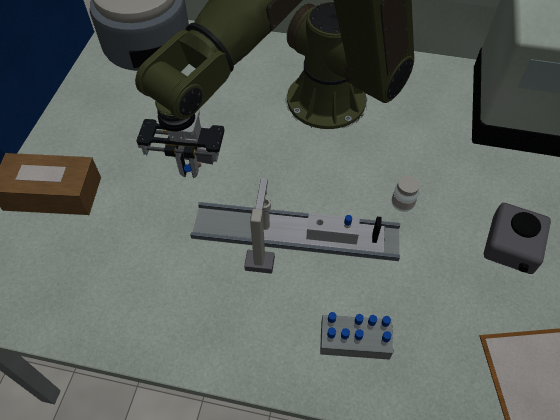

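Run:
```python
from h import *
m={k:np.array(v) for k,v in json.load(open("wrist13.json")).items()}
yd=np.array([-.0866,.9962,0]);xd=np.array([.9962,.0866,0])
n=onz(m,40+316/8,190+304/8,.142);c=onz(m,40+414/8,190+242/8,.124)
print(n,c,(n-c)@yd,(n-c)@xd)
print(ctrl.get_obs()['grip_width'],ctrl.get_obs()['ee_pos'])
ctrl.hand_in()
```

```text
[ 0.5089931  -0.07893595  0.142     ] [ 0.50991968 -0.07904726  0.124     ] 0.0001911285879484181 -0.000913425719446028
0.017263609530180305 [ 0.53092489 -0.24856831  0.2381743 ]
the job is handed in; nothing more can be done
```

I handed the job in with the tube held at about 45° in the air and the cup under the needle. The robot clock stood at about 20 s of the 56 s allowed.

- **Tray:** I slid it by its grip in two goes. After the first, the wrist views from both sides showed the cup about 3 mm short, so I gripped it again and pushed it on. The side view alone had shown only 0.4 mm short, but it is weak in that direction. The last wrist view puts the cup centre 0.2 mm along the track and 0.9 mm across it from the needle tip, within the calibration's 2 mm.
- **Tube:** Only then did I draw the tall tube out by its cap. The moves cannot tilt the tool, so I tipped the tube by swinging it in a light grip against the outer edge of the robot-side track rail. I then tightened the grip to 25 N and lifted.
- **Held pose:** The side view gave tilts of 42°, 44° and 47°, depending on which points I took along the tube. The cap is uppermost, the foot is about 0.167 m above the bench, and nothing else is touching it.
- **Rest of the bench:** In the last picture the short tube is in its well, and the stand, rack and jar look unmoved. The tip box was hidden behind the gripper in the last scene view. It shows in part in the last wrist view, and the arm did not go near it.

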